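# Reject the off-balance scraper handle on the knife edges

### The job

One of the two blue scraper handles has its steel core slipped to one end, though they look alike. Find out which by laying a handle across both knife edges of the balance gauge, centred and in line with the gauge, and letting go: the sound one stays level, the bad one tips onto a catch post. Finish with the bad handle lying flat in the red reject tray and the sound one left resting level across the knife edges.

Things in the scene. Friction and masses are not known exactly. Their poses are not given: they have to be found in the camera images.
- handle_1_mid (a point): One look-alike handle: blue plastic bar 180 long, 28 wide, 24 high, steel cap at each end, about 130 g. The point is its middle, 12 above the underside when flat; x along its length, y across, z up. Of the two, one (either) balances at its middle, the other's centre of mass lies about 44 from the middle towards one end. Grip it across its width at the middle.
- handle_2_mid (a point): The other look-alike handle: blue plastic bar 180 long, 28 wide, 24 high, steel cap at each end, about 130 g. The point is its middle, 12 above the underside when flat; x along its length, y across, z up. Of the two, one (either) balances at its middle, the other's centre of mass lies about 44 from the middle towards one end. Grip it across its width at the middle.
- gauge_edges (a point): Fixed balance gauge, base 200x70x8, with two knife edges 30 apart, 20 long, on a 20 wide pillar (fingers pass beside it). The point is midway between the edges at their height, 60 above table; x along the base (a handle lies this way), y along edges, z up. Catch posts 72 either way along x, 14 lower. A handle with its centre of mass outside the edges tips about 14 degrees onto one and stays.
- reject_tray: Red open reject tray, fixed to the table: 240 x 150 x 35 outside, walls and floor 5 thick. Origin at the centre of its underside on the table; x along its 240 mm length, y across, z up.
Things that resemble listed ones, but are neither listed nor needed, are in the scene too. Leave any pink look-alike of the part that bears handle_1_mid alone. What is shaped like the part that bears handle_2_mid but yellow is not meant.

How it is judged:
By the outcome, as a careful person would: the job done as asked, in the order asked, and still so for the second after the job is handed in, with the robot touching nothing.
It also fails if it takes over 72 s, if anything falls off the work surface, if the arm or the gripper's body presses on something with over 40 N, if the wrist force passes 120 N, or if a joint passes its speed limit or range.

### The arm

A 6-joint arm with a two-finger parallel gripper is mounted at the origin on the work surface. World frame = base frame: x ahead of the robot, y to its left, z up, the work surface at z = 0. Lengths are in m, angles in rad, forces in N, time in s.
With the tool pointing down it reaches from about 0.35 to 0.85 m from the base axis. Payload 8.1 kg.
Tool frame: the origin (TCP) lies between the finger pads; the fingertips stand 8 mm ahead of it and the grasp point (between the pads) lies 11 mm behind it; z points along the fingers, y is the direction in which the jaws open and shut (so a half turn about z gives the same grasp; the last joint's range is limited). The gripper opens to 93 mm and grips with 3 to 60 N. Pads are 15 mm wide; open, the fingers measure 128 mm over their backs; the gripper's body (75 mm by 188 mm) begins 65 mm behind the grasp point.
Start: joints at [-1.428, 0.13, 1.488, -0, 1.523, -0.085], TCP at [0.136, -0.584, 0.227] pointing down, gripper open.
Joint ranges: [-2.96, 2.96], [-0.89, 2.26], [0.02, 2.5], [-1.34, 4.48], [0, 2.73], [-2.66, 2.66]. Speed limits (rad/s): [2.39, 2.39, 2.79, 3.14, 3.14, 3.14].

### API

Orientations are given as a rotation vector (axis times angle).
In Python, from rig import env, optics, job gives the robot as it stands.
- The arm moves only by the tool jog_arm, never from a script. Its argument "targets" is one flat list of numbers, 7 for each row, row after row: the shift along the tool's x, y, z in mm, then the turn, a rotation vector about the tool's x, y, z in rad, then the opening in per cent of the stroke, from 0 (shut) to 100 (fully open). A call has 1 to 10 rows; each row is the pose to reach, as a shift and turn from the pose measured when the call began, along the tool's axes at that moment; what a row does not reach only later rows make up. A row lasts 1/10 s, in which the tool goes at most 50 mm and 8.59 degrees, less where a joint would pass 70% of its speed; a pose out of reach is approached as far as the arm can. A call with a gripper value outside its range is refused whole. The fingers move at their own pace and stop on an object; "grip_force" is the grip in N (left out, the last holds). Time passes only in rows, so rows that repeat a pose let the fingers close. It gives the time, the measured TCP pose, the force and the opening at its end, in the units of the state.
- env.get_state(): the state, without advancing time (a new reading comes with each control period).
- optics.grab_frame(name): name is "side" or "top" or "wrist"; returns (picture, depth): 384x512x3 uint8, red, green, blue; 384x512 float32, m along the optical axis (not along the pixel's ray), 0 where there is no reading.
- optics.camera_params(name): a dict with "mtx" (3x3 intrinsics, pixels), "T" (4x4, takes a point from camera to world coordinates). Camera axes: x right, y up, looking along -z (the intrinsics and any distortion apply to the point x, -y, -z); pixel columns grow to the right and rows downward; lengths in m; the calibration is good to about 2 mm. A picture is of the moment at which its call begins: read the wrist's pose just before it. camera_params takes no time and is no camera call; for the wrist camera it gives the pose at the moment of the call.
- job.sign_off(): hands the job in, once; it reports no verdict.
The state is a dict: "time": time; "joint_pos": joint angles; "dq": joint speeds; "effort": joint torques, N m; "position": TCP position; "eef_rot": TCP orientation; "force": force on the tool from outside, world axes, zero at the start; "wrist_torque": the same for the moment, N m; "gripper_width": opening from 0.0 (shut) to 1.0 (fully open).
Only numpy, scipy, OpenCV 4.12 (cv2) and the standard library are available. Lean on these libraries where they do the work, as an engineer would, in place of code of your own. Each camera call takes 0.05 s, during which the arm holds its last target. There are 200 camera calls.

## Working session

There is one attempt and no reset: what is moved stays moved. The work goes in short steps, Python scripts to look and compute and a tool call to move; the robot and the scene stay as the last step left them, time stands still between calls to the robot, and variables do not carry over. Pictures are saved under pics/ and viewed, on a budget of 10 in all, crops included, one or two more only if the job needs it, and the job is handed in when it is done.

Besides the shell and the picture viewer there is one more tool, called after ">>>" as name(argument=value, ...), one argument or row to a line, values as JSON. jog_arm: Moves the arm, as the interface text tells. Its arguments: {"type":"object","properties":{"targets":{"type":"array"},"grip_force":{"type":"number"}},"required":["targets"]}

```bash
ls; mkdir -p pics
cat > h.py <<'E'
import numpy as np, cv2, sys
from rig import env, optics, job
def grab(n, save=None):
    P=optics.camera_params(n); im,d=optics.grab_frame(n)
    if save: cv2.imwrite('pics/'+save,im[...,::-1])
    return im,d,np.array(P['mtx']),np.array(P['T'])
def cloud(d,K,T):
    v,u=np.mgrid[:d.shape[0],:d.shape[1]]
    p=np.stack([(u-K[0,2])/K[0,0]*d,-(v-K[1,2])/K[1,1]*d,-d],-1)
    return p@T[:3,:3].T+T[:3,3]
E
python3 - <<'E'
from h import *
a,d,K,T=grab('top'); b,d2,K2,T2=grab('side')
cv2.imwrite('pics/a.png',np.vstack([a,b])[...,::-1][:, :])
cv2.imwrite('pics/a.png',cv2.resize(np.hstack([a,b])[...,::-1],(800,300)))
cv2.imwrite('pics/top.png',a[...,::-1])
s=env.get_state();print(s, optics.camera_params('top'), (d>0).mean())
np.savez('top0.npz',a=a,d=d,K=K,T=T)
E
```

```text
pics
{'time': 0.1, 'joint_pos': array([-1.42841073e+00,  1.31113946e-01,  1.48912091e+00,  2.93711812e-05,
        1.52301159e+00, -8.54123039e-02]), 'dq': array([-0.0001093 , -0.00222595, -0.00327145,  0.00041824,  0.00142457,
        0.00077215]), 'effort': array([ 1.23225229e-03, -5.61339104e+01, -4.93097878e+01,  7.71631440e-02,
        2.91065115e-02, -5.32787681e-05]), 'position': array([ 0.13545588, -0.58401246,  0.2257026 ]), 'eef_rot': array([-3.11959379e+00, -3.56860726e-01,  2.79141285e-05]), 'force': array([-0.05588416,  0.45552559, -0.00489466]), 'wrist_torque': array([-0.00559772, -0.05829297, -0.00040572]), 'gripper_width': 0.9967379541359469} {'mtx': array([[476.30940066,   0.        , 258.19809043],
       [  0.        , 476.30940066, 189.4683601 ],
       [  0.        ,   0.        ,   1.        ]]), 'T': array([[-0.00811005,  0.98310849, -0.18284401,  0.18200041],
       [-0.99992268, -0.00624928,  0.0107507 ,  0.04160411],
       [ 0.00942647,  0.18291706,  0.98308316,  1.6108156 ],
       [ 0.        ,  0.        ,  0.        ,  1.        ]])} 0.9961039225260416
```

View pics/top.png

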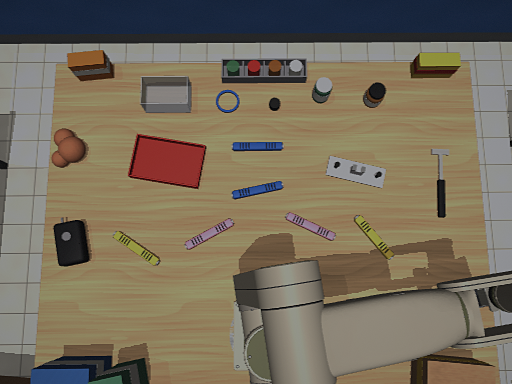

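View pics/a.png

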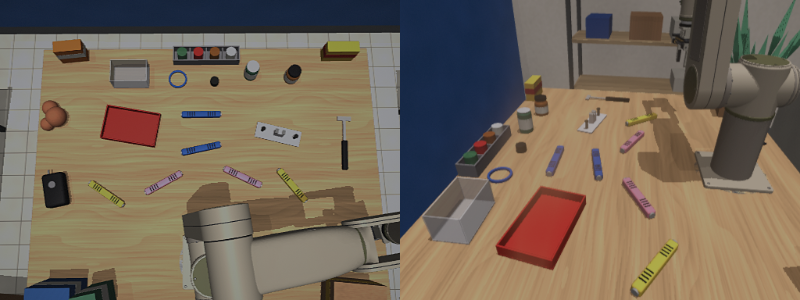

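The top view shows blue handles at about (258,146) and (258,190), the gauge at (357,170) and the red tray at (168,162). Next I'll measure them.

```bash
cat >> h.py <<'E'
def ray(uv,K,T,z):
    uv=np.atleast_2d(uv).astype(float)
    c=np.c_[(uv[:,0]-K[0,2])/K[0,0],-(uv[:,1]-K[1,2])/K[1,1],-np.ones(len(uv))]@T[:3,:3].T
    return T[:3,3]+c*((z-T[2,3])/c[:,2])[:,None]
def rect(mask,K,T,z):
    v,u=np.nonzero(mask); p=ray(np.c_[u,v],K,T,z)[:,:2]
    (c,s,a)=cv2.minAreaRect((p*1000).astype(np.float32))
    if s[0]<s[1]: s=s[::-1];a+=90
    return np.round(c,1),np.round(s,1),round((a+90)%180-90,1)
def blobs(mask,amin):
    n,l,st,ce=cv2.connectedComponentsWithStats(mask.astype(np.uint8))
    return [(l==i,ce[i]) for i in range(1,n) if st[i,4]>=amin]
E
python3 - <<'E'
from h import *
z=np.load('top0.npz');a,d,K,T=z['a'],z['d'],z['K'],z['T']
C=cloud(d,K,T); h=cv2.cvtColor(a,cv2.COLOR_RGB2HSV); H,S,V=h[...,0],h[...,1],h[...,2]
roi=np.zeros(H.shape,bool); roi[120:215,115:400]=1
print('table z',np.median(C[215:230,200:280,2]))
for m,c in blobs(roi&(H>100)&(H<130)&(S>110),60):
    print('blue',c,rect(m,K,T,.024),'zmed',np.median(C[m][:,2]))
for m,c in blobs(roi&(C[...,2]>.012)&(np.mgrid[:384,:512][1]>210),40):
    print('raised',c,rect(m,K,T,.024),'zmed',np.median(C[m][:,2]),C[m][:,2].max())
for m,c in blobs(roi&((H<8)|(H>172))&(S>150),60):
    print('red',c,rect(m,K,T,.035),'zmed',np.median(C[m][:,2]))
g=roi&(S<60)&(V>110)&(np.mgrid[:384,:512][1]>310)
for m,c in blobs(g,60): print('gauge',c,rect(m,K,T,.008),np.median(C[m][:,2]))
g=roi&(C[...,2]>.03)&(np.mgrid[:384,:512][1]>310)
for m,c in blobs(g,3): print('posts',c,C[m].mean(0),C[m].max(0),m.sum())
cv2.imwrite('pics/crop.png',cv2.resize(a[120:215,215:400,::-1],None,fx=4,fy=4,interpolation=cv2.INTER_CUBIC))
E
```

```text
table z -0.00014429012774852534
blue [256.54265403 145.91943128] (array([629.6,  27.1]), array([165.7,  28.5]), 89.7) zmed 0.022271617533961563
blue [256.64304462 189.64041995] (array([477. ,  28.3]), array([170.5,  27.7]), -78.1) zmed 0.02279004761531911
raised [257.27122642 145.7004717 ] (array([629.6,  25.4]), array([176. ,  28.5]), 89.7) zmed 0.022392516723910072 0.03341054244948616
raised [357.65384615 169.47692308] (array([ 544.5, -318.1]), array([53.9, 38.6]), 89.7) zmed 0.049334545973003574 1.6108155986352104
raised [257.26363636 189.52272727] (array([476.9,  27.3]), array([178.9,  29.5]), -78.1) zmed 0.02250985570526831 1.6108155986352104
red [166.71319312 160.84321224] (array([577. , 334.6]), array([241.3, 154.4]), 80.0) zmed 0.005552708359345293
gauge [355.37487335 171.52178318] (array([ 542.1, -312.4]), array([201.2,  69.2]), 76.0) 0.007065032272746352
posts [337.16 163.96] [ 0.54421541 -0.2325023   0.10704922] [0.56709144 0.04160411 1.6108156 ] 25
posts [358.3627451  168.92156863] [ 0.53329519 -0.30640472  0.08127473] [0.55783933 0.04160411 1.6108156 ] 102
posts [378.91666667 173.91666667] [ 0.52432045 -0.38351687  0.04346509] [ 0.53181872 -0.37627969  0.05253822] 24
```

View pics/crop.png

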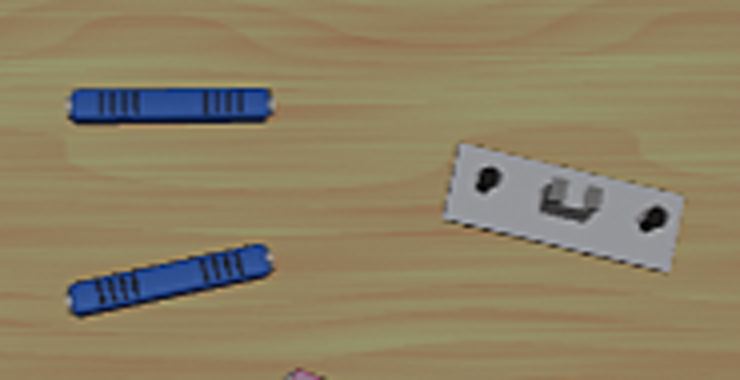

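The crop agrees with the fits: handles about 178 × 28, gauge base 201 × 69, tray 241 × 154. I'll take handle 2 first, moving above it.

```bash
cat >> h.py <<'E'
from scipy.spatial.transform import Rotation as R
def go(x,y,z,yaw):  # mm, tool-y yaw in deg (mod 180, nearest), tool down
    s=env.get_state(); Rt=R.from_rotvec(s['eef_rot']); M=Rt.as_matrix()
    cur=np.degrees(np.arctan2(M[1,1],M[0,1])); yaw=cur+(yaw-cur+90)%180-90
    c=np.radians(yaw); yv=np.array([np.cos(c),np.sin(c),0]); zv=np.array([0,0,-1.]); xv=np.cross(yv,zv)
    rv=(Rt.inv()*R.from_matrix(np.c_[xv,yv,zv])).as_rotvec()
    sh=M.T@(np.array([x,y,z])-s['position']*1000)
    print('t',round(s['time'],2),'pos',np.round(s['position']*1000,1),'yaw',round(cur,1),'shift',np.round(sh,1),'turn',np.round(rv,3),'q6',round(s['joint_pos'][5],2),'F',np.round(s['force'],2),'M',np.round(s['wrist_torque'],3),'w',round(s['gripper_width'],3))
E
python3 -c "
from h import *
go(477,27.5,120,11.9)"
```

```text
t 0.1 pos [ 135.5 -584.   225.7] yaw -76.9 shift [ 470.8 -518.4  106.6] turn [-1.000e-03 -1.000e-03 -1.551e+00] q6 -0.09 F [-0.06  0.46 -0.  ] M [-0.006 -0.058 -0.   ] w 0.997
```

>>> jog_arm(
  targets=[471,-518,107,0,0,-1.551,60,471,-518,107,0,0,-1.551,60,471,-518,107,0,0,-1.551,60,471,-518,107,0,0,-1.551,60,471,-518,107,0,0,-1.551,60,471,-518,107,0,0,-1.551,60,471,-518,107,0,0,-1.551,60,471,-518,107,0,0,-1.551,60,471,-518,107,0,0,-1.551,60,471,-518,107,0,0,-1.551,60],
)

```text
time: 1.1
position: [0.377, -0.1511, 0.1508]
eef_rot: [-2.033, -2.394, -0.002]
force: [0.1, -0.7, -1.1]
gripper_width: 0.6
```

```bash
python3 -c "
from h import *
go(477,27.5,120,11.9)"
```

```text
t 1.1 pos [ 377.  -151.1  150.8] yaw 9.3 shift [159.9 127.6  31. ] turn [ 0.    -0.001 -0.045] q6 -0.67 F [ 0.07 -0.75 -1.07] M [-0.122 -0.135  0.019] w 0.6
```

>>> jog_arm(
  targets=[160,128,31,0,0,-0.045,60,160,128,31,0,0,-0.045,60,160,128,31,0,0,-0.045,60,160,128,31,0,0,-0.045,60,160,128,31,0,0,-0.045,60,160,128,31,0,0,-0.045,60,160,128,31,0,0,-0.045,60],
)

```text
time: 1.8
position: [0.4768, 0.0269, 0.1198]
eef_rot: [-1.978, -2.439, -0.0]
force: [-0.0, -0.8, 0.2]
gripper_width: 0.602
```

```bash
python3 -c "
from h import *
go(477,27.5,11,11.9)
a,d,K,T=grab('wrist','w1.png'); C=cloud(d,K,T); h=cv2.cvtColor(a,cv2.COLOR_RGB2HSV)
for m,c in blobs((h[...,0]>100)&(h[...,0]<130)&(h[...,1]>110)&(C[...,2]<.04),200):
    print(c,m.sum(),rect(m,K,T,.024),np.median(C[m][:,2]))
"
```

```text
t 1.8 pos [476.8  26.9 119.8] yaw 11.9 shift [  0.5   0.4 108.8] turn [-0.001 -0.001  0.   ] q6 -0.26 F [-0.01 -0.82  0.19] M [-0.069 -0.138  0.034] w 0.602
[260.88692986 180.16270602] 5218 (array([474.8,  36.8]), array([153.8,  26.1]), -78.3) 0.023282191458204732
[441.88117848 188.97565133] 4107 (array([623.6,  64.5]), array([95.2, 34.4]), -89.7) 0.022811158147246324
```

View pics/w1.png

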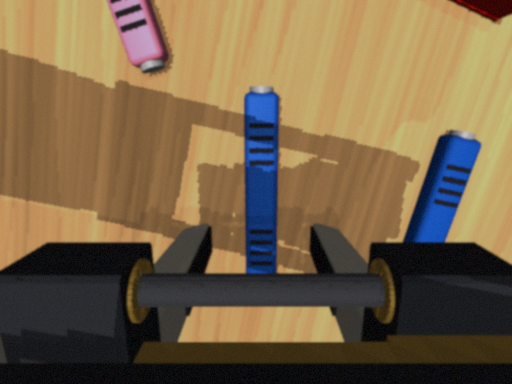

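The handle lies centred between the fingers (column 261), and its far end matches the expected 180 length. Descending and gripping.

>>> jog_arm(
  targets=[0.5,0.5,40,0,0,0,60,0.5,0.5,80,0,0,0,60,0.5,0.5,100,0,0,0,60,0.5,0.5,109,0,0,0,60,0.5,0.5,109,0,0,0,60,0.5,0.5,109,0,0,0,0,0.5,0.5,109,0,0,0,0,0.5,0.5,109,0,0,0,0,0.5,0.5,109,0,0,0,0,0.5,0.5,109,0,0,0,0],
  grip_force=40,
)

```text
time: 2.85
position: [0.4779, 0.0271, 0.0119]
eef_rot: [1.98, 2.439, 0.002]
force: [-0.9, -0.7, 6.2]
gripper_width: 0.297
```

```bash
python3 -c "
from h import *
go(477,27.5,150,11.9)"
```

```text
t 2.85 pos [477.9  27.1  11.9] yaw 11.9 shift [   0.6   -0.6 -138.1] turn [ 0.001 -0.    -0.001] q6 -0.26 F [-0.94 -0.71  6.19] M [-0.139  0.214  0.019] w 0.297
```

>>> jog_arm(
  targets=[0,0,-30,0,0,0,0,0,0,-70,0,0,0,0,0,0,-110,0,0,0,0,0,0,-138,0,0,0,0,0,0,-138,0,0,0,0,0,0,-138,0,0,0,0],
)

```text
time: 3.45
position: [0.4779, 0.0271, 0.1499]
eef_rot: [1.979, 2.439, 0.003]
force: [-0.7, 0.6, -2.1]
gripper_width: 0.295
```

```bash
python3 -c "
from h import *
go(542,-312.4,150,-14)"
```

```text
t 3.45 pos [477.9  27.1 149.9] yaw 11.9 shift [-3.454e+02 -7.200e+00 -2.000e-01] turn [ 0.002 -0.001  0.452] q6 -0.26 F [-0.68  0.63 -2.07] M [-0.074 -0.085 -0.005] w 0.295
```

>>> jog_arm(
  targets=[-40,-1,0,0,0,0.05,0,-80,-2,0,0,0,0.11,0,-120,-3,0,0,0,0.17,0,-160,-4,0,0,0,0.23,0,-200,-5,0,0,0,0.29,0,-240,-6,0,0,0,0.35,0,-280,-6,0,0,0,0.41,0,-320,-7,0,0,0,0.45,0,-345,-7,0,0,0,0.452,0,-345,-7,0,0,0,0.452,0],
)

```text
time: 4.45
position: [0.5406, -0.3143, 0.1463]
eef_rot: [-2.477, -1.928, 0.0]
force: [0.2, 0.6, -2.0]
gripper_width: 0.295
```

```bash
python3 -c "
from h import *
go(542,-312.4,73,-14)
a,d,K,T=grab('wrist','w2.png'); b=grab('side')[0]
cv2.imwrite('pics/w2.png',cv2.resize(np.hstack([a,cv2.resize(b[80:272,130:386],(512,384))])[...,::-1],(800,300)))
"
```

```text
t 4.45 pos [ 540.6 -314.3  146.3] yaw -14.2 shift [ 2.1  1.1 73.3] turn [-0.002 -0.002 -0.003] q6 -0.36 F [ 0.18  0.58 -1.96] M [-0.046 -0.092 -0.039] w 0.295
```

View pics/w2.png

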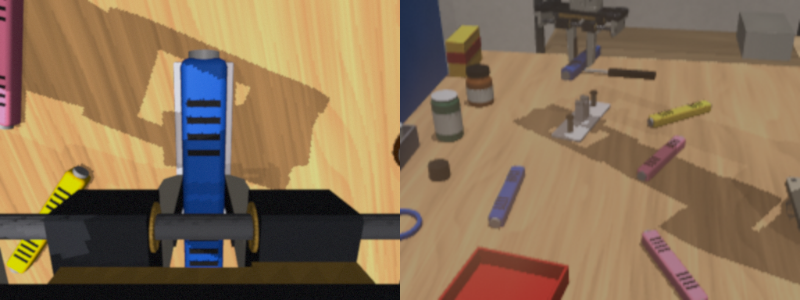

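The handle (columns 183–227) sits symmetrically over the gauge base (176–232) and in line with it. Lowering to just above the edges.

>>> jog_arm(
  targets=[2,1,25,0,0,-0.003,0,2,1,50,0,0,-0.003,0,2,1,65,0,0,-0.003,0,2,1,71,0,0,-0.003,0,2,1,73,0,0,-0.003,0,2,1,74,0,0,-0.003,0,2,1,74,0,0,-0.003,0],
)

```text
time: 5.25
position: [0.5428, -0.3098, 0.0741]
eef_rot: [-2.472, -1.935, -0.002]
force: [0.9, 0.1, -1.6]
gripper_width: 0.302
```

```bash
python3 -c "
from h import *
go(542,-312.4,72,-14)"
```

```text
t 5.25 pos [ 542.8 -309.8   74.1] yaw -13.9 shift [-2.8 -0.1  2.1] turn [-0.001 -0.002  0.002] q6 -0.36 F [ 0.89  0.09 -1.65] M [-0.051 -0.103 -0.   ] w 0.302
```

>>> jog_arm(
  targets=[-3,0,1,0,0,0,0,-3,0,1.5,0,0,0,0,-3,0,2,0,0,0,0,-3,0,2,0,0,0,0],
)

```text
time: 5.65
position: [0.542, -0.3127, 0.0721]
eef_rot: [-2.472, -1.935, -0.002]
force: [0.1, 0.1, -2.7]
gripper_width: 0.298
```

```bash
python3 -c "
from h import *
go(542,-312.4,72,-14)"
```

```text
t 5.65 pos [ 542.  -312.7   72.1] yaw -13.9 shift [ 0.3 -0.1  0.1] turn [-0.001 -0.002  0.002] q6 -0.36 F [ 0.08  0.14 -2.72] M [-0.033 -0.111  0.019] w 0.298
```

>>> jog_arm(
  targets=[0,0,0.5,0,0,0,0,0,0,1,0,0,0,0,0,0,1,0,0,0,0],
)

```text
time: 5.95
position: [0.5421, -0.3128, 0.0717]
eef_rot: [-2.473, -1.935, -0.002]
force: [-2.6, 2.1, 3.8]
gripper_width: 0.296
```

Contact (+6 N). Releasing gently and holding, with the fingers beside it.

>>> jog_arm(
  targets=[0,0,0,0,0,0,33,0,0,0,0,0,0,36,0,0,0,0,0,0,40,0,0,0,0,0,0,50,0,0,0,0,0,0,55,0,0,0,0,0,0,55,0,0,-20,0,0,0,55,0,0,-50,0,0,0,55,0,0,-90,0,0,0,55,0,0,-120,0,0,0,55],
)

```text
time: 6.95
position: [0.5424, -0.3133, 0.1941]
eef_rot: [-2.474, -1.936, -0.003]
force: [0.3, 0.2, 0.6]
gripper_width: 0.549
```

```bash
python3 -c "
from h import *
go(542,-312.4,200,-14)
a,d,K,T=grab('wrist'); b,d2,K2,T2=grab('side')
cv2.imwrite('pics/w3.png',cv2.resize(np.hstack([a,cv2.resize(b[80:272,130:386],(512,384))])[...,::-1],(800,300)))
C=cloud(d,K,T); h=cv2.cvtColor(a,cv2.COLOR_RGB2HSV)
for m,c in blobs((h[...,0]>100)&(h[...,0]<130)&(h[...,1]>110)&(C[...,2]>.03)&(C[...,2]<.12),200):
    P=C[m]*1000; t=P[:,:2]@[.242,.970]; print(len(P),np.round(np.c_[np.percentile(t,[2,50,98])-(542*.242-312.4*.970)].T,1),'slope deg',np.degrees(np.arctan(np.polyfit(t,P[:,2],1)[0])))
"
```

```text
t 6.95 pos [ 542.4 -313.3  194.1] yaw -13.9 shift [ 0.8 -0.6 -5.9] turn [ 0.001 -0.002  0.002] q6 -0.36 F [0.29 0.23 0.57] M [-0.035 -0.073  0.033] w 0.549
4984 [[-72.3  13.   83.3]] slope deg -0.12270399135942114
```

View pics/w3.png

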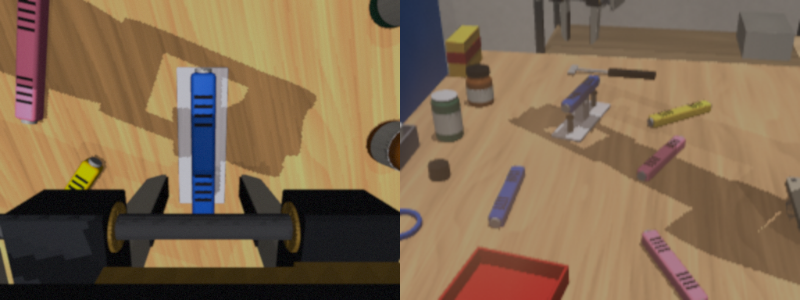

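Handle 2 stays level (slope −0.1°) and centred, so it is the sound one. Handle 1 goes to the tray.

```bash
python3 -c "
from h import *
go(629.6,26,130,-.3)"
```

```text
t 7.05 pos [ 544.8 -314.9  198.2] yaw -13.9 shift [ 3.513e+02 -1.000e-01  6.780e+01] turn [ 0.008  0.002 -0.237] q6 -0.36 F [0.81 0.44 0.69] M [-0.063 -0.06   0.   ] w 0.551
```

>>> jog_arm(
  targets=[40,0,0,0,0,-0.03,55,80,0,0,0,0,-0.06,55,120,0,5,0,0,-0.09,55,160,0,20,0,0,-0.12,55,200,0,30,0,0,-0.15,55,240,0,40,0,0,-0.18,55,280,0,50,0,0,-0.21,55,320,0,60,0,0,-0.237,55,351,0,68,0,0,-0.237,55,351,0,68,0,0,-0.237,55],
)

```text
time: 8.05
position: [0.6286, 0.0298, 0.1272]
eef_rot: [2.22, 2.216, 0.003]
force: [0.2, 0.1, -1.0]
gripper_width: 0.549
```

```bash
python3 -c "
from h import *
a,d,K,T=grab('wrist','w4.png'); C=cloud(d,K,T); h=cv2.cvtColor(a,cv2.COLOR_RGB2HSV)
for m,c in blobs((h[...,0]>100)&(h[...,0]<130)&(h[...,1]>110)&(C[...,2]<.04),200):
    r=ray(np.argwhere(m)[:,::-1],K,T,.024); print(c,m.sum(),rect(m,K,T,.024),r[:,1].max())
go(629.6,26,12,-.3)
"
```

```text
[465.11192837  71.36360729] 3127 (array([787.2, 129.2]), array([77.4, 77.2]), -78.6) 0.1680784429254106
[262.50266284 183.52068824] 4882 (array([630.4,  35.1]), array([153. ,  26.1]), -89.9) 0.11159258890454651
t 8.1 pos [628.7  27.7 127.9] yaw -0.1 shift [ -1.3   0.3 115.9] turn [0.005 0.003 0.003] q6 -0.03 F [-0.49  0.01  0.56] M [-0.106 -0.077  0.006] w 0.552
```

>>> jog_arm(
  targets=[-1,1,40,0,0,0,55,-1,1,80,0,0,0,55,-1,1,105,0,0,0,55,-1,1,115,0,0,0,55,-1,1,116,0,0,0,55,-1,1,116,0,0,0,0,-1,1,116,0,0,0,0,-1,1,116,0,0,0,0,-1,1,116,0,0,0,0,-1,1,116,0,0,0,0],
)

```text
time: 9.1
position: [0.6316, 0.0262, 0.0137]
eef_rot: [2.218, 2.213, 0.005]
force: [-0.8, -0.1, 6.9]
gripper_width: 0.294
```

>>> jog_arm(
  targets=[0,0,-30,0,0,0,0,0,0,-70,0,0,0,0,0,0,-110,0,0,0,0,0,0,-138,0,0,0,0,0,0,-138,0,0,0,0,0,0,-138,0,0,0,0],
)

```text
time: 9.7
position: [0.6308, 0.0268, 0.1522]
eef_rot: [2.217, 2.213, 0.007]
force: [-0.2, -0.4, -2.2]
gripper_width: 0.298
```

```bash
python3 -c "
from h import *
go(577,334.6,150,-10)"
```

```text
t 9.7 pos [630.8  26.8 152.2] yaw -0.1 shift [307.7 -54.5   0.6] turn [0.01  0.002 0.172] q6 -0.03 F [-0.17 -0.42 -2.22] M [-0.123 -0.059 -0.004] w 0.298
```

>>> jog_arm(
  targets=[40,-7,0,0,0,0.02,0,80,-14,0,0,0,0.04,0,120,-21,0,0,0,0.06,0,160,-28,0,0,0,0.09,0,200,-35,0,0,0,0.12,0,240,-42,0,0,0,0.15,0,280,-49,0,0,0,0.172,0,308,-54,0,0,0,0.172,0,308,-54,0,0,0,0.172,0,308,-54,0,0,0,0.172,0],
)

```text
time: 10.7
position: [0.576, 0.3347, 0.1478]
eef_rot: [2.398, 2.017, 0.001]
force: [-0.7, -0.7, -0.5]
gripper_width: 0.294
```

```bash
python3 -c "
from h import *
go(577,334.6,20,-10)"
```

```text
t 10.7 pos [576.  334.7 147.8] yaw -9.9 shift [  0.6   0.2 127.8] turn [0.007 0.004 0.002] q6 0.63 F [-0.74 -0.68 -0.49] M [-0.145 -0.091  0.018] w 0.294
```

>>> jog_arm(
  targets=[0,0,40,0,0,0,0,0,0,80,0,0,0,0,0,0,110,0,0,0,0,0,0,122,0,0,0,0,0,0,127,0,0,0,0,0,0,128,0,0,0,0,0,0,129,0,0,0,0,0,0,129,0,0,0,0],
)

```text
time: 11.5
position: [0.578, 0.3345, 0.0207]
eef_rot: [2.398, 2.016, 0.006]
force: [-0.1, -0.2, -1.1]
gripper_width: 0.301
```

>>> jog_arm(
  targets=[0,0,0,0,0,0,34,0,0,0,0,0,0,45,0,0,0,0,0,0,55,0,0,0,0,0,0,55,0,0,-30,0,0,0,55,0,0,-70,0,0,0,55,0,0,-120,0,0,0,55,0,0,-170,0,0,0,55,0,0,-200,0,0,0,55,0,0,-200,0,0,0,55],
)

```text
time: 12.5
position: [0.5791, 0.3369, 0.2284]
eef_rot: [2.396, 2.015, 0.023]
force: [-0.4, -0.5, 0.7]
gripper_width: 0.548
```

Run:
```python
from h import *
go(577,334.6,220,-10)
a,d,K,T=grab('top'); w,dw,Kw,Tw=grab('wrist'); b,db,Kb,Tb=grab('side')
cv2.imwrite('pics/w5.png',np.vstack([cv2.resize(np.hstack([a,w])[...,::-1],(800,300)),cv2.resize(b,(400,300))[...,::-1].repeat(2,1)]))
for n,im,dd,k,t in (('top',a,d,K,T),('wrist',w,dw,Kw,Tw),('side',b,db,Kb,Tb)):
    C=cloud(dd,k,t);h=cv2.cvtColor(im,cv2.COLOR_RGB2HSV)
    for m,c in blobs((h[...,0]>100)&(h[...,0]<130)&(h[...,1]>100)&(abs(C[...,0]-.55)<.12)&(abs(C[...,1])<.45)&(C[...,2]>.01)&(C[...,2]<.12),60):
        P=C[m]*1000; q=P[:,:2]-P[:,:2].mean(0); ax=np.linalg.svd(q,full_matrices=False)[2][0]; tt=q@ax
        print(n,m.sum(),P.mean(0).round(1),'zpct',np.percentile(P[:,2],[5,50,95]).round(1),'slope',np.degrees(np.arctan(np.polyfit(tt,P[:,2],1)[0])).round(2))
```

```text
t 12.5 pos [579.1 336.9 228.4] yaw -9.9 shift [-2.7 -1.8  8.4] turn [ 0.018 -0.004  0.002] q6 0.63 F [-0.4  -0.47  0.71] M [-0.048 -0.046 -0.046] w 0.548
top 76 [583.4 358.   28. ] zpct [21.  27.8 34.3] slope 2.8
top 442 [ 541.8 -309.6   81.8] zpct [70.9 82.4 88.8] slope 0.06
top 65 [567.3 264.9  27.4] zpct [20.9 27.  34. ] slope 4.41
wrist 3156 [578.3 340.   28.3] zpct [26.6 28.4 29.8] slope 0.02
side 188 [585.7 399.   29.3] zpct [26.4 29.5 31.4] slope -0.7
```

View pics/w5.png

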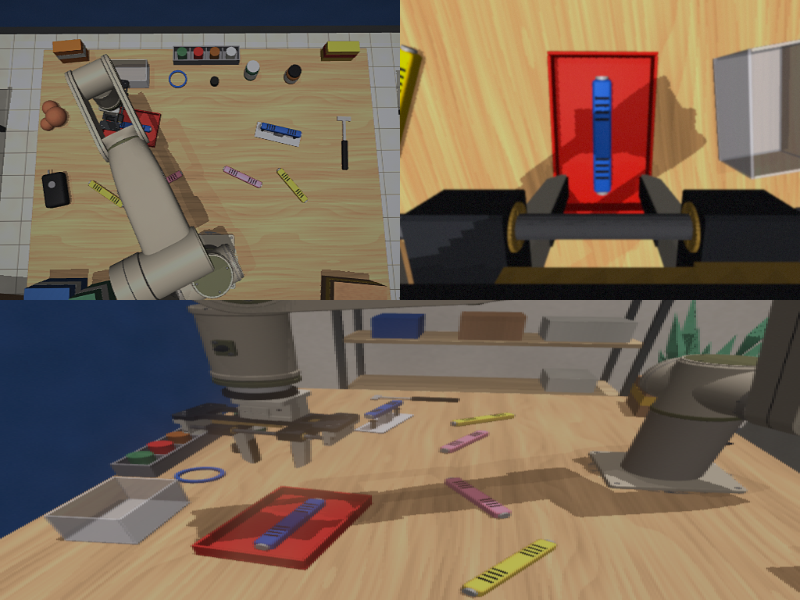

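The picture shows handle 1 flat in the tray (slope 0.0°, top at z = 28–29 mm). Handle 2 is still level on the gauge (0.1°), and the gripper is clear.

```bash
python3 -c "
from h import *
job.sign_off()"
```

```text
the job is handed in; nothing more can be done
```

I laid handle 2 (the blue one nearer the robot) centred across the knife edges and let go. It stayed level, with a slope of −0.1°, so it is the sound one and I left it there. I then put handle 1 (the farther blue one), the bad one, in the red reject tray.

Last checks at about 12.5 s:
- **Handle 2:** still level on the edges, with a slope of 0.1° in the top view and its top at about 82 mm. That is close to the 84 mm expected.
- **Handle 1:** flat in the tray, with a slope of 0.0° in the wrist view and its top at 28–29 mm, where 29 mm is expected.
- **Gripper:** open and about 0.2 m above the tray, touching nothing.

Two limits on these checks:
- **Handle 1 not tested:** I did not put handle 1 on the gauge; I took it to be the bad one because handle 2 balanced. The wrist torque while lifting the handles was too noisy to confirm it.
- **Noisy slopes:** the top view gave 3–4° for the handle in the tray. Those came from small patches partly hidden by the arm, so I relied on the wrist view.

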